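Rearrange press tools on their setting blocks

ROBOT

A 7-joint arm with a two-finger parallel gripper is mounted at the origin on a cart in front of the work surface, level with it; the furniture and walls round the work are solid. World frame = base frame: x ahead of the robot, y to its left, z up, the work surface at z = 0. Lengths are in m, angles in rad, forces in N, time in s.
With the tool pointing down it reaches from about 0.425 to 0.825 m from the base axis. Payload 3.6 kg.
Tool frame: the origin (TCP) lies between the finger pads, 19 mm behind the fingertips; this is the grasp point; z points along the fingers, y is the line along which they close (so a half turn about z gives the same grasp; the last joint's range is limited). The gripper opens to 93 mm and grips with 3 to 60 N. Pads are 15 mm wide; open, the fingers measure 128 mm over their backs; the gripper's body (75 mm by 188 mm) begins 65 mm behind the grasp point.
Start: joints at [-1.238, 0.615, -0.013, 1.423, 0.008, 1.103, -0.04], TCP at [0.228, 0.609, 0.237] pointing down, gripper open.
Joint ranges: [-3.12, 3.12], [-0.3, 2.06], [-1.34, 1.32], [0.26, 2.42], [-1.36, 4.5], [0.01, 1.98], [-2.84, 2.84]. Speed limits (rad/s): [2.79, 2.79, 3.14, 3.14, 3.14, 3.14, 3.14].

INTERFACE

Orientations are given as a unit quaternion [x, y, z, w].
In Python, from bench import env gives the robot as it stands.
- The arm moves only by the shell command python3 -m handwheel 'ROWS' [FORCE]. ROWS is JSON, a list that holds one entry, the list of rows, each a list of 5 numbers: the shift along the tool's x, y, z in m, then the turn about the tool's z in degrees, then the opening, from 0 (shut) to 1 (fully open). A call has 1 to 5 rows; each row shifts and turns the commanded pose from where the row before left it, along the tool's axes as they then stand; what a row does not reach is not made up. A row lasts 1/10 s, in which the tool goes at most 50 mm and 8.59 degrees, less where a joint would pass 70% of its speed; a pose out of reach is approached as far as the arm can. A call is refused whole if a number of a shift passes 0.05 or a number of a turn 8.59, either way. A call with a gripper value outside its range is refused whole. The fingers move at their own pace and stop on an object; FORCE is the grip in N (left out, the last holds). Time passes only in rows, so rows that do not move let the fingers close. It gives the time, the measured TCP pose, the force, the opening and the grip force at its end, in the units of the state.
- env.state(): the state, without advancing time (a new reading comes with each control period).
- env.camera(name): name is "side" or "top"; returns the picture (400x640x3 uint8, red, green, blue); there is no depth.
- env.calibration(name): a dict with "vfov" (degrees; the focal length in pixels is half the picture's height over the tangent of half this angle, whatever the lens; pixels are square), "cx", "cy" (the principal point, pixels), "origin" and "rotation" of the camera in the world. Camera axes: x right, y down, z forward; pixel columns grow to the right and rows downward; lengths in m; the calibration is good to about 2 mm. A picture is of the moment at which its call begins. calibration takes no time and is no camera call.
- env.hand_in(): hands the job in; it is judged then, once.
The state is a dict: "t": time; "qpos": joint angles; "joint_velocities": joint speeds; "tau": joint torques, N m; "tool_pos": TCP position; "tool_rot": TCP orientation; "force": force on the tool from outside, world axes, zero at the start; "torque": the same for the moment, N m; "finger_gap": opening from 0.0 (shut) to 1.0 (fully open); "grasp_force": force on a finger pad.
Only numpy, scipy, OpenCV 4.12 (cv2) and the standard library are available. Lean on these libraries where they do the work, as an engineer would, in place of code of your own. Each camera call takes 0.05 s, during which the arm holds its last target. There are 200 camera calls.

TASK

The three steel press tools stand on the wrong setting blocks. Move them round so that each stands upright in the middle of the block that brings all three tool tops to the same height (tallest tool on the lowest block, shortest tool on the highest block), setting one of them down on the black rubber mat as the spare place on the way. Do not knock any tool over, and leave the round tin and the black hub where they are.

Things in the scene. Friction and masses are not known exactly. Their poses are not given: they have to be found in the camera images.
- short_tool: The short, slimmest tool: turned bare-steel round press tool with a blind bore in its top and a bevelled upper rim, 30 mm diameter, 36 mm tall; loose, standing upright. Origin: centre of its underside; z up its axis. Grip it round the body from above, e.g. with the TCP 8 mm below its top.
- mid_tool: The middle-height, widest tool: turned bare-steel round press tool with a blind bore in its top and a bevelled upper rim, 41 mm diameter, 52 mm tall; loose, standing upright. Origin: centre of its underside; z up its axis. Grip it round the body from above, e.g. with the TCP 8 mm below its top.
- tall_tool: The tallest tool: turned bare-steel round press tool with a blind bore in its top and a bevelled upper rim, 35 mm diameter, 66 mm tall; loose, standing upright. Origin: centre of its underside; z up its axis. Grip it round the body from above, e.g. with the TCP 8 mm below its top.
- low_top (a point): Lowest setting block: round steel disc, 84 mm diameter, 10 mm high. Bolted down; a scribed 60 mm circle on its flat top marks the middle. This point: centre of the top face of the disc, 10 mm above the bench (z up)
- mid_top (a point): Middle setting block: plain square steel block 72 x 72 mm, 24 mm high. Bolted down; a scribed 60 mm circle on its flat top marks the middle. This point: centre of the top face of the block, 24 mm above the bench (z up)
- high_top (a point): Highest setting block: square steel block 72 x 72 mm, 40 mm high, with dark drilled holes in its sides and top corners. Bolted down; a scribed 60 mm circle on its flat top marks the middle. This point: centre of the top face of the block, 40 mm above the bench (z up)
- mat_top (a point): Black square rubber mat, 110 x 110 mm, 4 mm thick, fixed, empty at the start: the spare place. This point: centre of its top face
- tin: Bystander: plain round lidded tin, 62 mm diameter, 48 mm tall, loose; origin at the centre of its underside
- hub: Bystander: black flanged hub, 41 mm diameter, 39 mm tall, loose; origin at the centre of its underside. (Beyond the work, at the left end of the bench, stands a fixed arbor press with a lamp behind it, about x 0.33 to 0.65, y over 0.5: keep the arm clear of it)

How it is judged:
By the outcome, as a careful person would: the job done as asked, in the order asked, and still so for the second after the job is handed in, with the robot touching nothing.
It also fails if it takes over 115 s, if anything falls off the work surface, if the arm or the gripper's body presses on something with over 40 N, if the wrist force passes 120 N, or if a joint passes its speed limit or range.

## Working session

There is one attempt and no reset: what is moved stays moved. The work goes in short steps, Python scripts to look and compute and a shell command to move; the robot and the scene stay as the last step left them, time stands still between calls to the robot, and variables do not carry over. Pictures are saved under pics/ and viewed, at most 14 in all, crops included, and the job is handed in when it is done.

```bash
ls; mkdir -p pics; python3 - <<'E'
from bench import env
import cv2
for n in("top","side"):
    c=env.calibration(n);print(n,c)
    cv2.imwrite(f"pics/{n}0.png",env.camera(n)[:,:,::-1])
s=env.state();print(s['t'],s['tool_pos'],s['tool_rot'],s['finger_gap'])
E
```

```text
pics
top {'vfov': 54.523476405575835, 'cx': 317.9494202582278, 'cy': 203.08438972281954, 'origin': array([ 0.36905933, -0.00609589,  1.02089277]), 'rotation': array([-0.69617808,  0.71227267, -0.05446277,  0.07097554])}
side {'vfov': 47.64469306680422, 'cx': 323.00470985583286, 'cy': 196.98133071169104, 'origin': array([0.36503007, 0.77815709, 0.62005059]), 'rotation': array([-0.12885355,  0.87899364, -0.45582708,  0.05466824])}
0.1 [0.22798812 0.60800549 0.23643183] [ 1.78416511e-01  9.83954410e-01 -1.10889767e-03 -1.96448172e-04] 1.0015844118600938
```

View pics/top0.png

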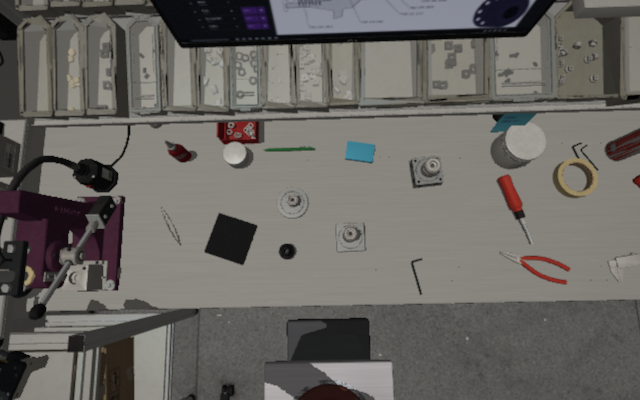

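View pics/side0.png

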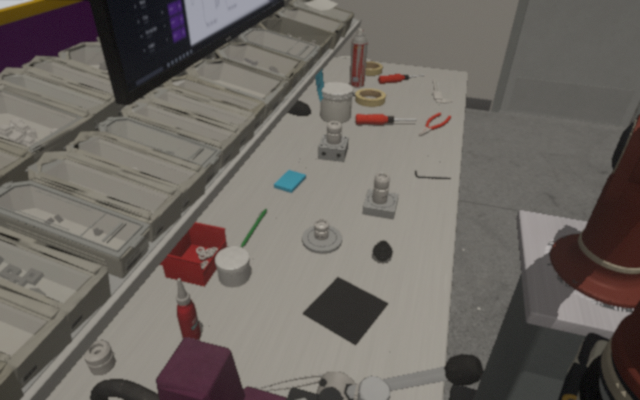

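The top view shows the disc (293,204), mid block (350,236), high block (427,171), mat (231,239), hub (287,251) and tin (235,154). I'll zoom in on these.

```bash
cat > h.py <<'E'
import numpy as np,cv2
from bench import env
from scipy.spatial.transform import Rotation as R
def cam(n):
    c=env.calibration(n);f=200/np.tan(np.radians(c['vfov']/2))
    return c,f,R.from_quat(c['rotation']).as_matrix()
def onplane(n,u,v,z):
    c,f,M=cam(n);d=M@np.array([(u-c['cx'])/f,(v-c['cy'])/f,1]);o=c['origin']
    return o+d*(z-o[2])/d[2]
def proj(n,p):
    c,f,M=cam(n);q=M.T@(np.asarray(p)-c['origin']);return np.array([c['cx']+f*q[0]/q[2],c['cy']+f*q[1]/q[2]])
E
python3 - <<'E'
import cv2,numpy as np
from h import *
t=cv2.imread('pics/top0.png');s=cv2.imread('pics/side0.png')
def crop(i,x,y,w=50,h=50,k=5): return cv2.resize(i[y-h//2:y+h//2,x-w//2:x+w//2],None,fx=k,fy=k,interpolation=cv2.INTER_CUBIC)
a=np.hstack([crop(t,293,204),crop(t,350,236),crop(t,427,171)])
b=np.hstack([crop(s,321,235),crop(s,381,195),crop(s,333,140)])
cv2.imwrite('pics/z.png',np.vstack([a,b]))
for nm,u,v,z in [('low',293,204,.01),('mid',350,237,.024),('high',427,172,.04),('mat',231,239,.004),('hub',287,251,.039),('tin',235,154,.048)]: print(nm,onplane('top',u,v,z).round(3))
for nm,u,v,z in [('low',322,238,.01),('mid',381,200,.024),('high',333,146,.04),('mat',346,309,.004)]: print(nm,onplane('side',u,v,z).round(3))
E
```

```text
low [0.55  0.082 0.01 ]
mid [ 0.458 -0.065  0.024]
high [ 0.62  -0.269  0.04 ]
mat [0.462 0.247 0.004]
hub [0.425 0.096 0.039]
tin [0.68  0.23  0.048]
low [0.552 0.089 0.01 ]
mid [ 0.457 -0.062  0.024]
high [ 0.618 -0.242  0.04 ]
mat [0.461 0.252 0.004]
```

View pics/z.png

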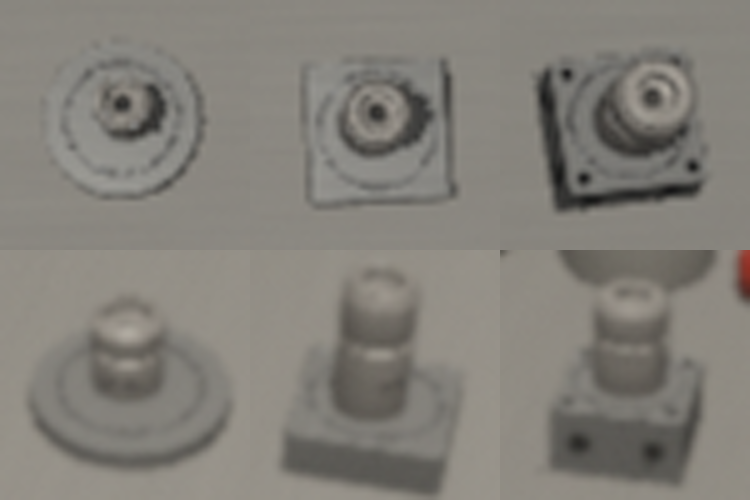

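The short tool stands on the disc, the tall one on the mid block, and the mid one on the high (drilled) block. So the moves are short → mat, tall → disc, mid → mid block, short → high block. Next I'll refine the points across both views, checking heights and sizes for lens distortion.

```bash
python3 - <<'E'
import cv2,numpy as np
from h import *
from scipy.optimize import least_squares
def und(n,u,v,k):
    c,f,M=cam(n);x=(u-c['cx'])/f;y=(v-c['cy'])/f
    p=cv2.undistortPoints(np.array([[[u,v]]],float),np.array([[f,0,c['cx']],[0,f,c['cy']],[0,0,1]]),np.array([k,0,0,0,0.]))[0,0]
    return p[0]*f+c['cx'],p[1]*f+c['cy']
P=[('short',.046,(291.9,199.),(321.2,221.2)),('tall',.09,(350,233),(381.6,174.7)),('midt',.092,(432,165),(333.8,122.6)),
('low',.01,(292.2,202.3),(321.2,237.2)),('mid',.024,(350.2,236.4),(380.7,198.9)),('high',.04,(427.2,169.8),(333.8,143))]
cor={}
for n in('top','side'):
    g=cv2.imread(f'pics/{n}0.png').max(2);m=(g<60).astype(np.uint8)
    for c in cv2.findContours(m,0,1)[0]:
        a=cv2.contourArea(c)
        (cx,cy),_,_=cv2.minAreaRect(c)
        if a>600 and np.hypot(cx-(231 if n=='top' else 346),cy-(239 if n=='top' else 309))<12:
            q=cv2.approxPolyDP(c,6,True)[:,0];print(n,a,(cx,cy),q.tolist())
            w=[onplane(n,*p,.004)[:2] for p in q.astype(float)];print([round(float(np.linalg.norm(w[i]-w[i-1])),4) for i in range(len(w))],np.mean(w,0).round(4))
for nm,z,a,b in P:
    A=onplane('top',*a,z);B=onplane('side',*b,z);print(nm,A.round(4),B.round(4),((A-B)*1000).round(1)[:2])
E
```

```text
top 1589.5 (230.55003356933594, 238.35000610351562) [[219, 214], [205, 251], [243, 263], [256, 226]]
[0.1051, 0.1033, 0.106, 0.1017] [0.4634 0.2476]
side 2752.0 (345.0, 308.4999694824219) [[337, 279], [304, 313], [355, 343], [386, 304]]
[0.1038, 0.1011, 0.1038, 0.1023] [0.462  0.2516]
short [0.5567 0.0815 0.046 ] [0.5569 0.08   0.046 ] [-0.2  1.5]
tall [ 0.4616 -0.0614  0.09  ] [ 0.462  -0.0632  0.09  ] [-0.4  1.8]
midt [ 0.6241 -0.2682  0.092 ] [ 0.6263 -0.2735  0.092 ] [-2.2  5.2]
low [0.5547 0.084  0.01  ] [0.5541 0.0873 0.01  ] [ 0.6 -3.3]
mid [ 0.4594 -0.0655  0.024 ] [ 0.4581 -0.0658  0.024 ] [1.3 0.3]
high [ 0.6259 -0.2696  0.04  ] [ 0.6205 -0.2588  0.04  ] [  5.4 -10.8]
```

The points agree between the views and with the sizes given. I'll move off the press first, then over to the short tool.

```bash
cat >> h.py <<'E'
T=dict(short=(.557,.081),tall=(.462,-.062),midt=(.625,-.270),low=(.5545,.0845),mid=(.459,-.0655),high=(.625,-.269),mat=(.463,.249))
def to(xy,z):
    s=env.state();d=np.array([*xy,z])-s['tool_pos'];M=R.from_quat(s['tool_rot'])
    print('t',round(s['t'],2),'pos',np.round(s['tool_pos'],4),'gap',round(s['finger_gap'],3),'grip',round(float(np.max(s['grasp_force'])),1),'F',np.round(s['force'],1),'tilt',M.as_matrix()[2].round(3),'-> tool shift mm',(M.inv().apply(d)*1000).round(1))
E
python3 -m handwheel '[[[-0.014,-0.037,0,0,1],[-0.014,-0.037,0,0,1],[-0.014,-0.037,0,0,1],[-0.014,-0.037,0,0,1],[0,0,0,0,1]]]' 
python3 -c "from h import *;to(T['short'],.15)"
```

```text
t: 0.6
tool_pos: [0.2292, 0.4438, 0.2368]
tool_rot: [0.181, 0.984, -0.004, 0.0]
force: [-0.0, 0.8, -0.5]
finger_gap: 0.998
grasp_force: 0.0
t 0.6 pos [0.2292 0.4438 0.2368] gap 0.998 grip 0.0 F [-0.   0.8 -0.5] tilt [-0.002 -0.007 -1.   ] -> tool shift mm [-435.3 -221.9   89.1]
```

```bash

python3 -m handwheel '[[[-0.036,-0.0185,0,0,1],[-0.036,-0.0185,0,0,1],[-0.036,-0.0185,0,0,1],[-0.036,-0.0185,0,0,1],[-0.036,-0.0185,0,0,1]]]' >/dev/null
python3 -m handwheel '[[[-0.036,-0.0185,0,0,1],[-0.036,-0.0185,0,0,1],[-0.036,-0.0185,0,0,1],[-0.036,-0.0185,0,0,1],[-0.036,-0.0185,0,0,1]]]' >/dev/null
python3 -m handwheel '[[[-0.036,-0.0185,0.03,0,1],[-0.036,-0.0185,0.03,0,1],[0,0,0.03,0,1],[0,0,0,0,1],[0,0,0,0,1]]]' >/dev/null
python3 -c "from h import *;to(T['short'],.038);print(env.state()['qpos'])
cv2.imwrite('pics/a.png',env.camera('top')[140:290,200:460,::-1].repeat(3,0).repeat(3,1))"
```

```text
t 2.1 pos [0.5547 0.0926 0.1477] gap 0.998 grip 0.0 F [0.4 0.7 0.9] tilt [ 0.002  0.    -1.   ] -> tool shift mm [ -6.4 -10.  109.7]
[-0.25340962  0.58457441  0.07701385  1.78965503 -0.06237507  0.77089408
  1.06930275]
```

View pics/a.png

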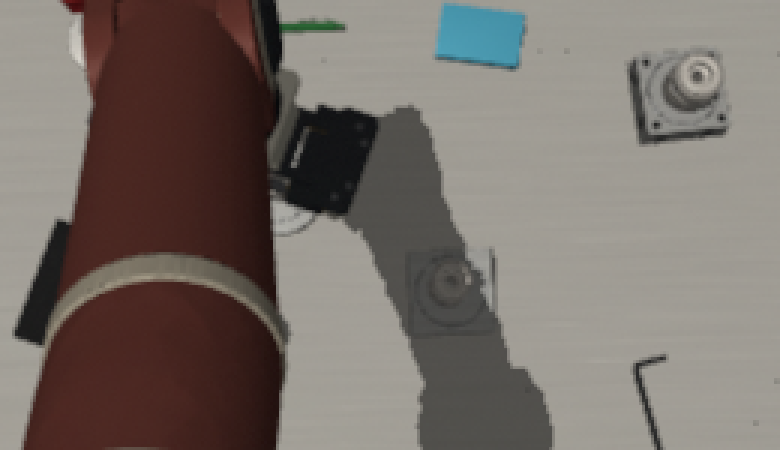

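The arm covers the disc from above, with the gripper seen at about crop (330,160). I'll lower to just above the tool and check from the side camera.

```bash

python3 -m handwheel '[[[-0.0065,-0.01,0,0,1],[0,0,0.036,0,1],[0,0,0.036,0,1],[0,0,0,0,1],[0,0,0,0,1]]]' >/dev/null
python3 -c "from h import *;to(T['short'],.038)
im=env.camera('side')[160:290,230:450,::-1];cv2.imwrite('pics/b.png',cv2.resize(im,None,fx=3.5,fy=3.5,interpolation=2))"
```

```text
t 2.65 pos [0.5581 0.0796 0.0772] gap 1.001 grip 0.0 F [-0.4 -0.3  0.2] tilt [-0.001  0.001 -1.   ] -> tool shift mm [ 1.6  0.9 39.2]
```

View pics/b.png

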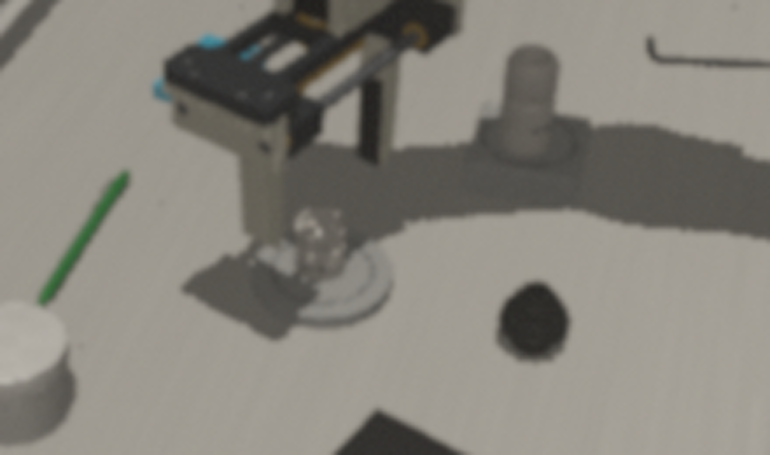

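The fingertips, at crop (262,235) and (375,160), straddle the tool top at (320,220). I'll descend and grip.

```bash

python3 -m handwheel '[[[0.0015,0.001,0.019,0,1],[0,0,0.02,0,1],[0,0,0,0,1],[0,0,0,0,0.5],[0,0,0,0,0.4]]]' 25 >/dev/null
python3 -m handwheel '[[[0,0,0,0,0.25],[0,0,0,0,0.2],[0,0,0,0,0.2],[0,0,0,0,0.2],[0,0,0,0,0.2]]]' 25 >/dev/null
python3 -c "from h import *;to(T['short'],.038)"
```

```text
t 3.7 pos [0.5563 0.0811 0.0369] gap 0.451 grip 0.0 F [0.2 0.4 0.6] tilt [ 0. -0. -1.] -> tool shift mm [-0.7  0.2 -1.1]
```

```bash

python3 -m handwheel '[[[0,0,0,0,0.2],[0,0,0,0,0.2],[0,0,0,0,0.2],[0,0,0,0,0.2],[0,0,0,0,0.2]]]' 25 >/dev/null
python3 -c "from h import *;to(T['short'],.2)"
```

```text
t 4.2 pos [0.5564 0.0812 0.0369] gap 0.316 grip 25.0 F [ 0.6  0.3 -0.3] tilt [-0.  0. -1.] -> tool shift mm [  -0.6    0.  -163.1]
```

```bash

python3 -m handwheel '[[[0,0,-0.02,0,0.2],[0,0,-0.03,0,0.2],[0,0,-0.03,0,0.2],[0,0,-0.02,0,0.2],[0,0,0,0,0.2]]]' >/dev/null
python3 -c "from h import *;to(T['mat'],.031)"
```

```text
t 4.7 pos [0.558  0.0811 0.1394] gap 0.316 grip 25.0 F [ 0.6  1.2 -1.4] tilt [-0.005  0.003 -1.   ] -> tool shift mm [148.4 123.6 108. ]
```

```bash

python3 -m handwheel '[[[0.03,0.025,0,0,0.2],[0.03,0.025,0,0,0.2],[0.03,0.025,0,0,0.2],[0.03,0.025,0,0,0.2],[0.028,0.024,0,0,0.2]]]' >/dev/null
python3 -m handwheel '[[[0,0,0,0,0.2],[0,0,0.03,0,0.2],[0,0,0.03,0,0.2],[0,0,0.02,0,0.2],[0,0,0,0,0.2]]]' >/dev/null
python3 -c "from h import *;to(T['mat'],.0305)"
```

```text
t 5.7 pos [0.4588 0.2469 0.0533] gap 0.309 grip 25.0 F [-0.7  0.2 -1.8] tilt [ 0.005 -0.007 -1.   ] -> tool shift mm [-3.3  3.6 22.7]
```

```bash

python3 -m handwheel '[[[-0.003,0.0035,0.01,0,0.2],[0,0,0.008,0,0.2],[0,0,0,0,0.2],[0,0,0,0,0.2]]]' >/dev/null
python3 -c "from h import *;to(T['mat'],.0305)"
```

```text
t 6.1 pos [0.4655 0.2514 0.0392] gap 0.318 grip 25.0 F [ 0.4  0.1 -1.1] tilt [-0.  0. -1.] -> tool shift mm [ 1.5 -3.1  8.7]
```

```bash

python3 -m handwheel '[[[0,-0.002,0.003,0,0.2],[0,0,0.003,0,0.2],[0,0,0.001,0,0.2],[0,0,0,0,0.2]]]' >/dev/null
python3 -c "from h import *;to(T['mat'],.0305)"
```

```text
t 6.5 pos [0.4646 0.2495 0.0318] gap 0.312 grip 25.0 F [ 0.9 -0.2 -1.2] tilt [ 0. -0. -1.] -> tool shift mm [ 1.3 -1.   1.3]
```

```bash

python3 -m handwheel '[[[0,0,0.001,0,0.2],[0,0,0.001,0,0.2],[0,0,0,0,0.2],[0,0,0,0,0.2]]]' >/dev/null
python3 -c "from h import *;to(T['mat'],.0305)"
```

```text
t 6.9 pos [0.4648 0.2496 0.0308] gap 0.309 grip 25.0 F [-2.  -1.5  5.2] tilt [-0.  0. -1.] -> tool shift mm [ 1.4 -1.2  0.3]
```

Contact reads about 5 N. I'll release, lift, and head for the tall tool.

```bash

python3 -m handwheel '[[[0,0,0,0,0.5],[0,0,0,0,0.6],[0,0,0,0,0.6],[0,0,0,0,0.6],[0,0,0,0,0.6]]]' >/dev/null
python3 -m handwheel '[[[0,0,-0.01,0,0.8],[0,0,-0.03,0,0.8],[0,0,-0.04,0,1],[0,0,-0.045,0,1],[0,0,0,0,1]]]' >/dev/null
python3 -c "from h import *;to(T['tall'],.15)
i=env.camera('side');im=i[250:370,270:430,::-1];cv2.imwrite('pics/c.png',cv2.resize(im,None,fx=3,fy=3,interpolation=2))"
```

```text
t 7.9 pos [0.4683 0.2512 0.1612] gap 0.973 grip 0.0 F [ 1.7 -0.3  0.4] tilt [-0.008  0.01  -1.   ] -> tool shift mm [-104.1 -295.6    9.1]
```

View pics/c.png

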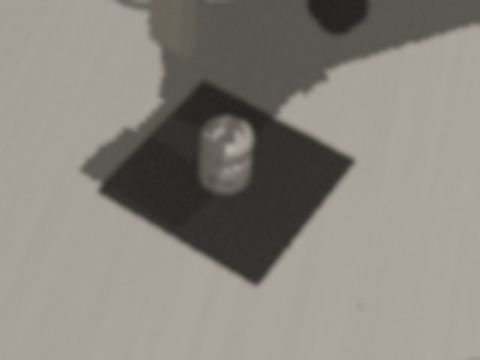

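The short tool stands upright on the mat at crop (224,155). Next, the tall tool.

```bash

python3 -m handwheel '[[[-0.0149,-0.0422,0,0,1],[-0.0149,-0.0422,0,0,1],[-0.0149,-0.0422,0,0,1],[-0.0149,-0.0422,0,0,1],[-0.0149,-0.0422,0,0,1]]]' >/dev/null
python3 -m handwheel '[[[-0.0149,-0.0422,0,0,1],[-0.0149,-0.0422,0,0,1],[0,0,0,0,1],[0,0,0,0,1]]]' >/dev/null
python3 -c "from h import *;to(T['tall'],.082)"
```

```text
t 8.85 pos [ 0.4576 -0.0647  0.1541] gap 1.001 grip 0.0 F [0.9 0.7 0.3] tilt [ 0.002 -0.001 -1.   ] -> tool shift mm [-3.3  4.1 72.1]
```

```bash

python3 -m handwheel '[[[-0.0033,0.004,0.02,0,1],[0,0,0.02,0,1],[0,0,0.005,0,1],[0,0,0,0,1]]]' >/dev/null
python3 -c "from h import *;to(T['tall'],.082)
i=env.camera('side');im=i[90:240,290:450,::-1];cv2.imwrite('pics/d.png',cv2.resize(im,None,fx=3,fy=3,interpolation=2))"
```

```text
t 9.25 pos [ 0.4623 -0.0595  0.109 ] gap 1.0 grip 0.0 F [-0.5  0.2  0. ] tilt [ 0.003 -0.    -1.   ] -> tool shift mm [-0.7 -2.5 27. ]
```

View pics/d.png

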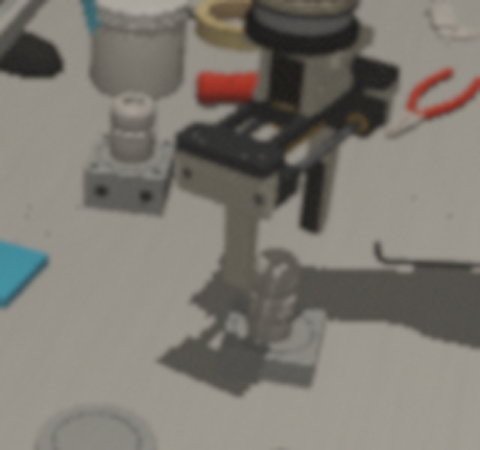

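The fingertips, at crop (238,285) and (315,230), straddle the tall tool's top at (280,262). I'll grip it.

```bash

python3 -m handwheel '[[[-0.0005,-0.0025,0.013,0,1],[0,0,0.013,0,1],[0,0,0,0,0.5],[0,0,0,0,0.5],[0,0,0,0,0.4]]]' 30 >/dev/null
python3 -m handwheel '[[[0,0,0,0,0.25],[0,0,0,0,0.25],[0,0,0,0,0.25],[0,0,0,0,0.25],[0,0,0,0,0.25]]]' >/dev/null
python3 -m handwheel '[[[0,0,0,0,0.25],[0,0,0,0,0.25],[0,0,0,0,0.25],[0,0,0,0,0.25]]]' >/dev/null
python3 -c "from h import *;to(T['low'],.15)"
```

```text
t 10.7 pos [ 0.4628 -0.0635  0.0839] gap 0.353 grip 30.0 F [ 0.8 -0.   0.3] tilt [-0.  0. -1.] -> tool shift mm [-34.  170.8 -66. ]
```

```bash

python3 -m handwheel '[[[0,0,0,0,0.25],[0,0,0,0,0.25]]]' | grep gap
python3 -m handwheel '[[[0,0,0,0,0.25]]]' | grep gap
python3 -m handwheel '[[[0,0,0,0,0.25]]]' | grep gap
python3 -c "from h import *;to(T['low'],.15)
for n in ('top','side'):
  i=env.camera(n);y,x=(190,310) if n=='top' else (150,345);im=i[y:y+80,x:x+80,::-1];cv2.imwrite(f'pics/e{n}.png',cv2.resize(im,None,fx=5,fy=5,interpolation=2))
cv2.imwrite('pics/e.png',np.hstack([cv2.imread('pics/etop.png'),cv2.imread('pics/eside.png')]))"
```

```text
finger_gap: 0.357
finger_gap: 0.358
finger_gap: 0.356
t 11.1 pos [ 0.4628 -0.0635  0.0839] gap 0.356 grip 30.0 F [0.2 0.8 0.5] tilt [-0.  0. -1.] -> tool shift mm [-33.9 170.8 -66. ]
```

View pics/e.png

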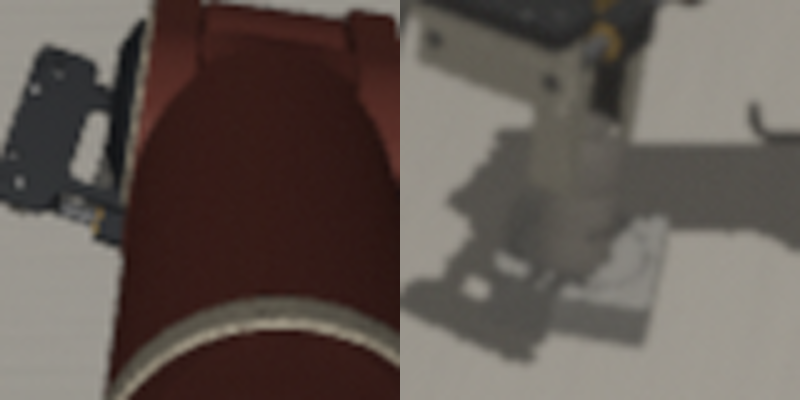

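The side crop has the finger centred on the tool, given its 20° yaw. I'll lift a little and check the hold.

```bash

python3 -m handwheel '[[[0,0,-0.01,0,0.25],[0,0,-0.01,0,0.25],[0,0,0,0,0.25]]]' 35 >/dev/null
python3 -c "from h import *;to(T['low'],.15)
i=env.camera('side');im=i[150:230,345:425,::-1];cv2.imwrite('pics/f.png',cv2.resize(im,None,fx=5,fy=5,interpolation=2))"
```

```text
t 11.5 pos [ 0.4632 -0.0641  0.1052] gap 0.355 grip 34.9 F [-0.3 -0.1 -4. ] tilt [-0.002  0.    -1.   ] -> tool shift mm [-33.3 171.2 -44.7]
```

View pics/f.png

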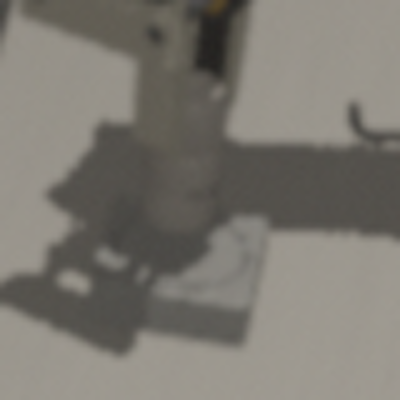

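The tool is held (4 N of weight) and upright. Now over to the disc.

```bash

python3 -m handwheel '[[[0,0,-0.02,0,0.25],[-0.0055,0.028,0,0,0.25],[-0.0055,0.028,0,0,0.25],[-0.0055,0.028,0,0,0.25],[-0.0055,0.028,0,0,0.25]]]' >/dev/null
python3 -m handwheel '[[[-0.0055,0.028,0,0,0.25],[-0.0055,0.028,0,0,0.25],[0,0,0,0,0.25],[0,0,0,0,0.25]]]' >/dev/null
python3 -c "from h import *;to(T['low'],.070)"
```

```text
t 12.45 pos [0.5518 0.0826 0.1232] gap 0.358 grip 34.9 F [ 0.6  0.6 -4.1] tilt [ 0.002 -0.001 -1.   ] -> tool shift mm [-1.9  2.8 53.2]
```

```bash

python3 -m handwheel '[[[-0.002,0.003,0.02,0,0.25],[0,0,0.015,0,0.25],[0,0,0.01,0,0.25],[0,0,0,0,0.25],[0,0,0,0,0.25]]]' >/dev/null
python3 -c "from h import *;to(T['low'],.070)
i=env.camera('side');im=i[190:270,280:360,::-1];cv2.imwrite('pics/g.png',cv2.resize(im,None,fx=5,fy=5,interpolation=2))"
```

```text
t 12.95 pos [0.5554 0.0834 0.0791] gap 0.355 grip 34.9 F [ 0.1 -0.1 -3.5] tilt [ 0.    -0.001 -1.   ] -> tool shift mm [1.2 0.7 9.1]
```

View pics/g.png

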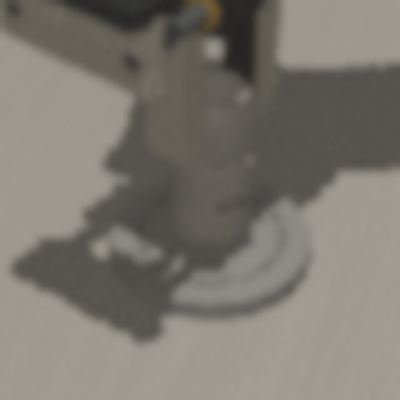

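The tool base, at crop (210,230), is over the disc centre, at about (206,236). I'll lower the last 9 mm gently.

```bash

python3 -m handwheel '[[[0.001,0.0005,0.004,0,0.25],[0,0,0.003,0,0.25],[0,0,0.001,0,0.25],[0,0,0,0,0.25],[0,0,0,0,0.25]]]' >/dev/null
python3 -c "from h import *;to(T['low'],.070)"
python3 -m handwheel '[[[0,0,0.001,0,0.25],[0,0,0,0,0.25]]]' | grep -E "force:|pos"
python3 -m handwheel '[[[0,0,0.0005,0,0.25],[0,0,0,0,0.25]]]' | grep -E "force:|pos"
```

```text
t 13.5 pos [0.5548 0.085  0.071 ] gap 0.355 grip 34.9 F [ 0.6  0.7 -3.1] tilt [-0. -0. -1.] -> tool shift mm [ 0.1 -0.6  1. ]
tool_pos: [0.5549, 0.085, 0.07]
force: [-0.3, -1.1, -2.9]
grasp_force: 34.9
tool_pos: [0.555, 0.085, 0.07]
force: [-0.2, -1.0, 1.7]
grasp_force: 34.9
```

Contact. I'll release and rise straight up.

```bash

python3 -m handwheel '[[[0,0,0.0003,0,0.25],[0,0,0,0,0.5],[0,0,0,0,0.7],[0,0,0,0,0.7],[0,0,0,0,0.7]]]' >/dev/null
python3 -m handwheel '[[[0,0,0,0,0.8],[0,0,-0.02,0,0.9],[0,0,-0.03,0,1],[0,0,-0.03,0,1],[0,0,0,0,1]]]' >/dev/null
python3 -c "from h import *;to(T['midt'],.15)
i=env.camera('side');im=i[190:270,280:360,::-1];cv2.imwrite('pics/i.png',cv2.resize(im,None,fx=5,fy=5,interpolation=2))"
```

```text
t 14.9 pos [0.5575 0.0853 0.153 ] gap 0.997 grip 0.0 F [ 0.  -0.1  0.8] tilt [-0.008  0.004 -1.   ] -> tool shift mm [-188.  -308.9    3.1]
```

View pics/i.png

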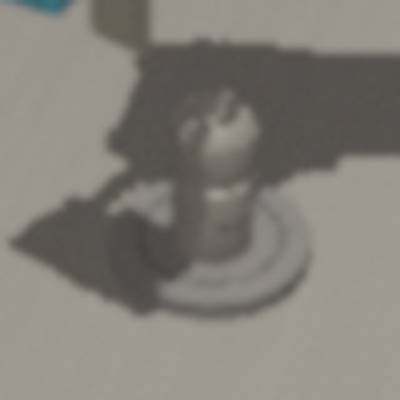

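The tall tool stands upright on the disc, with its base centre at about crop (213,235) against a disc centre of (208,238). Next, the mid tool.

```bash

python3 -m handwheel '[[[-0.0235,-0.0386,0,0,1],[-0.0235,-0.0386,0,0,1],[-0.0235,-0.0386,0,0,1],[-0.0235,-0.0386,0,0,1],[-0.0235,-0.0386,0,0,1]]]' >/dev/null
python3 -m handwheel '[[[-0.0235,-0.0386,0,0,1],[-0.0235,-0.0386,0,0,1],[-0.0235,-0.0386,0,0,1],[0,0,0,0,1],[0,0,0,0,1]]]' >/dev/null
python3 -c "from h import *;to(T['midt'],.084)"
```

```text
t 15.95 pos [ 0.6209 -0.2715  0.1469] gap 0.999 grip 0.0 F [ 0.9  0.5 -0.4] tilt [ 0.003 -0.    -1.   ] -> tool shift mm [-3.5  2.8 62.9]
```

```bash

python3 -m handwheel '[[[-0.0035,0.0025,0.015,0,1],[0,0,0.018,0,1],[0,0,0,0,1],[0,0,0,0,1]]]' >/dev/null
python3 -c "from h import *;to(T['midt'],.084)
i=env.camera('side');im=i[80:180,280:400,::-1];cv2.imwrite('pics/j.png',cv2.resize(im,None,fx=5,fy=5,interpolation=2))"
```

```text
t 16.35 pos [ 0.6265 -0.2669  0.115 ] gap 0.996 grip 0.0 F [-0.1 -0.3 -0.1] tilt [ 0.002  0.001 -1.   ] -> tool shift mm [ 0.2 -3.5 31. ]
```

View pics/j.png

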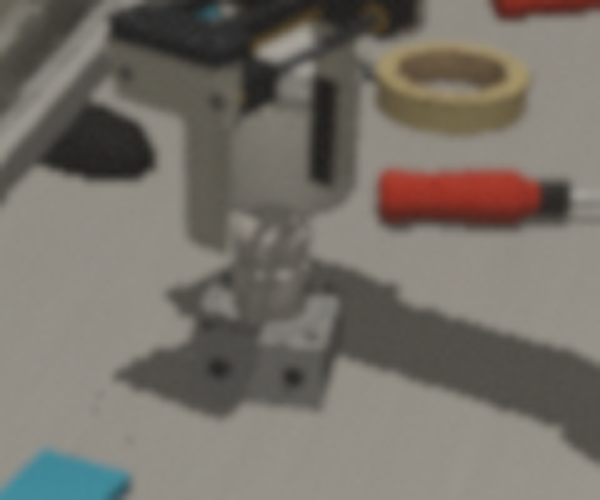

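The fingertips, at crop (205,245) and (325,185), are centred on the mid tool's top at (270,215). Gripping.

```bash

python3 -m handwheel '[[[0,-0.0035,0.005,0,1],[0,0,0.013,0,1],[0,0,0.013,0,1],[0,0,0,0,0.6],[0,0,0,0,0.5]]]' 35 >/dev/null
python3 -m handwheel '[[[0,0,0,0,0.4],[0,0,0,0,0.3],[0,0,0,0,0.3],[0,0,0,0,0.3],[0,0,0,0,0.3]]]' >/dev/null
python3 -m handwheel '[[[0,0,0,0,0.3],[0,0,0,0,0.3],[0,0,0,0,0.3]]]' >/dev/null
python3 -c "from h import *;to(T['mid'],.15)"
```

```text
t 17.7 pos [ 0.6255 -0.272   0.0854] gap 0.419 grip 35.0 F [0.6 1.3 1. ] tilt [-0.  0. -1.] -> tool shift mm [228.4 134.9 -64.6]
```

Gripped; the bottom sits 45.4 mm below the TCP, so it should be set down at z ≈ 0.0694.

```bash

python3 -m handwheel '[[[0,0,-0.01,0,0.3],[0,0,-0.02,0,0.3],[0,0,-0.01,0,0.3],[0,0,0,0,0.3]]]' >/dev/null
python3 -m handwheel '[[[0.0326,0.0193,0,0,0.3],[0.0326,0.0193,0,0,0.3],[0.0326,0.0193,0,0,0.3],[0.0326,0.0193,0,0,0.3],[0.0326,0.0193,0,0,0.3]]]' >/dev/null
python3 -m handwheel '[[[0.0326,0.0193,0,0,0.3],[0.0326,0.0193,0,0,0.3],[0,0,0,0,0.3],[0,0,0,0,0.3]]]' >/dev/null
python3 -c "from h import *;to(T['mid'],.0695)"
```

```text
t 19.0 pos [ 0.4587 -0.065   0.1251] gap 0.419 grip 35.0 F [ 0.2 -1.5 -2.9] tilt [ 0. -0. -1.] -> tool shift mm [-0.5 -0.3 55.6]
```

```bash

python3 -m handwheel '[[[0,0,0.015,0,0.3],[0,0,0.018,0,0.3],[0,0,0.012,0,0.3],[0,0,0,0,0.3],[0,0,0,0,0.3]]]' >/dev/null
python3 -c "from h import *;to(T['mid'],.0695)
i=env.camera('side');im=i[150:230,345:425,::-1];cv2.imwrite('pics/k.png',cv2.resize(im,None,fx=5,fy=5,interpolation=2))"
```

```text
t 19.5 pos [ 0.4598 -0.0667  0.0801] gap 0.418 grip 35.0 F [-0.2  0.5 -2.8] tilt [-0.001 -0.    -1.   ] -> tool shift mm [ 1.2  0.9 10.6]
```

View pics/k.png

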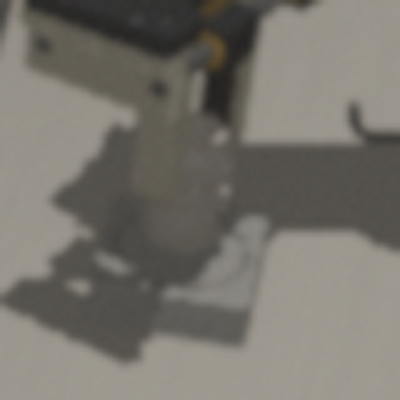

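The scribed circle's right edge, at crop 252, puts its centre at about 186. The tool's right edge, at 232, puts it at about 187, so they line up. Lowering.

```bash

python3 -m handwheel '[[[0.0005,0.0005,0.005,0,0.3],[0,0,0.003,0,0.3],[0,0,0.001,0,0.3],[0,0,0,0,0.3],[0,0,0,0,0.3]]]' >/dev/null
python3 -c "from h import *;to(T['mid'],.0695)"
python3 -m handwheel '[[[0,0,0.001,0,0.3],[0,0,0,0,0.3]]]' | grep -E "force:|pos"
python3 -m handwheel '[[[0,0,0.0005,0,0.3],[0,0,0,0,0.3]]]' | grep -E "force:|pos"
```

```text
t 20.05 pos [ 0.4588 -0.0651  0.0712] gap 0.419 grip 35.0 F [ 0.4 -0.5 -3.1] tilt [-0. -0. -1.] -> tool shift mm [-0.4 -0.3  1.7]
tool_pos: [0.4587, -0.0651, 0.0701]
force: [-0.2, -1.1, -2.6]
grasp_force: 35.0
tool_pos: [0.4587, -0.0651, 0.0696]
force: [0.9, 0.5, -3.6]
grasp_force: 35.0
```

```bash

python3 -m handwheel '[[[0,0,0.0005,0,0.3],[0,0,0,0,0.3]]]' | grep -E "force:|pos"
python3 -m handwheel '[[[0,0,0.0005,0,0.3],[0,0,0,0,0.3]]]' | grep -E "force:|pos"
```

```text
tool_pos: [0.4588, -0.0651, 0.0692]
force: [-0.3, 0.1, -1.6]
grasp_force: 35.0
tool_pos: [0.4588, -0.0651, 0.0692]
force: [-1.2, 0.8, 4.5]
grasp_force: 35.0
```

```bash

python3 -m handwheel '[[[0,0,0,0,0.5],[0,0,0,0,0.7],[0,0,0,0,0.75],[0,0,0,0,0.75],[0,0,0,0,0.75]]]' >/dev/null
python3 -m handwheel '[[[0,0,0,0,0.8],[0,0,-0.02,0,0.9],[0,0,-0.03,0,1],[0,0,-0.03,0,1],[0,0,0,0,1]]]' >/dev/null
python3 -c "from h import *;to((.4648,.2496),.15)"
```

```text
t 21.85 pos [ 0.4611 -0.0654  0.1518] gap 0.997 grip 0.0 F [-0.1 -0.7  0.7] tilt [-0.008  0.002 -1.   ] -> tool shift mm [107.2 296.3   1.5]
```

```bash

python3 -m handwheel '[[[0.0153,0.0423,0,0,1],[0.0153,0.0423,0,0,1],[0.0153,0.0423,0,0,1],[0.0153,0.0423,0,0,1],[0.0153,0.0423,0,0,1]]]' >/dev/null
python3 -m handwheel '[[[0.0153,0.0423,0,0,1],[0.0153,0.0423,0,0,1],[0,0,0,0,1],[0,0,0.02,0,1],[0,0,0,0,1]]]' >/dev/null
python3 -c "from h import *;to((.4648,.2496),.0315)"
```

```text
t 22.85 pos [0.4604 0.2485 0.1261] gap 0.999 grip 0.0 F [-0.2  0.2 -0.5] tilt [ 0.004 -0.005 -1.   ] -> tool shift mm [-4.1  3.1 94.5]
```

```bash

python3 -m handwheel '[[[-0.004,0.002,0.02,0,1],[0,0,0.02,0,1],[0,0,0.02,0,1],[0,0,0,0,1],[0,0,0,0,1]]]' >/dev/null
python3 -c "from h import *;to((.4648,.2496),.0315)"
```

```text
t 23.35 pos [0.467  0.2495 0.0688] gap 1.0 grip 0.0 F [-0.1  0.2 -0.2] tilt [ 0.    -0.001 -1.   ] -> tool shift mm [ 2.1 -0.6 37.3]
```

```bash

python3 -m handwheel '[[[0.002,-0.0005,0.015,0,1],[0,0,0.015,0,1],[0,0,0.006,0,1],[0,0,0,0,0.6],[0,0,0,0,0.4]]]' 25 >/dev/null
python3 -m handwheel '[[[0,0,0,0,0.3],[0,0,0,0,0.2],[0,0,0,0,0.2],[0,0,0,0,0.2],[0,0,0,0,0.2]]]' >/dev/null
python3 -m handwheel '[[[0,0,0,0,0.2],[0,0,0,0,0.2],[0,0,0,0,0.2],[0,0,0,0,0.2],[0,0,0,0,0.2]]]' >/dev/null
python3 -c "from h import *;to(T['high'],.16)"
```

```text
t 24.85 pos [0.4647 0.2503 0.0326] gap 0.312 grip 25.0 F [ 0.4 -0.1  1.6] tilt [ 0. -0. -1.] -> tool shift mm [-332.5 -430.  -127.3]
```

Gripped again. I'll lift and carry it to the high block.

```bash

python3 -m handwheel '[[[0,0,-0.02,0,0.2],[0,0,-0.035,0,0.2],[0,0,-0.035,0,0.2],[0,0,-0.03,0,0.2],[0,0,0,0,0.2]]]' >/dev/null
python3 -m handwheel '[[[-0.0277,-0.0358,0,0,0.2],[-0.0277,-0.0358,0,0,0.2],[-0.0277,-0.0358,0,0,0.2],[-0.0277,-0.0358,0,0,0.2],[-0.0277,-0.0358,0,0,0.2]]]' >/dev/null
python3 -m handwheel '[[[-0.0277,-0.0358,0,0,0.2],[-0.0277,-0.0358,0,0,0.2],[-0.0277,-0.0358,0,0,0.2],[-0.0277,-0.0358,0,0,0.2],[-0.0277,-0.0358,0,0,0.2]]]' >/dev/null
python3 -m handwheel '[[[-0.0277,-0.0358,0,0,0.2],[-0.0277,-0.0358,0,0,0.2],[0,0,0,0,0.2],[0,0,0,0,0.2]]]' >/dev/null
python3 -c "from h import *;to(T['high'],.0686)"
```

```text
t 26.75 pos [ 0.6238 -0.2696  0.1501] gap 0.311 grip 25.0 F [-0.8  1.5 -1.5] tilt [ 0.004 -0.    -1.   ] -> tool shift mm [-1.2  1.  81.5]
```

```bash

python3 -m handwheel '[[[-0.001,0,0.02,0,0.2],[0,0,0.025,0,0.2],[0,0,0.025,0,0.2],[0,0,0,0,0.2],[0,0,0,0,0.2]]]' >/dev/null
python3 -c "from h import *;to(T['high'],.0686)"
```

```text
t 27.25 pos [ 0.6261 -0.2667  0.0821] gap 0.31 grip 25.0 F [ 0.7 -0.4 -0.3] tilt [ 0.002  0.001 -1.   ] -> tool shift mm [ 0.2 -2.5 13.5]
```

```bash

python3 -m handwheel '[[[0,-0.001,0.006,0,0.2],[0,0,0.003,0,0.2],[0,0,0.001,0,0.2],[0,0,0,0,0.2],[0,0,0,0,0.2]]]' >/dev/null
python3 -c "from h import *;to(T['high'],.0686)"
python3 -m handwheel '[[[0,0,0.001,0,0.2],[0,0,0,0,0.2]]]' | grep -E "force:|pos"
```

```text
t 27.75 pos [ 0.626  -0.2699  0.073 ] gap 0.315 grip 25.0 F [ 0.6  0.3 -1.5] tilt [-0.001 -0.    -1.   ] -> tool shift mm [1.2 0.5 4.4]
tool_pos: [0.6257, -0.2697, 0.0716]
force: [-0.1, -0.3, -1.5]
grasp_force: 25.0
```

```bash

python3 -m handwheel '[[[0,0,0.001,0,0.2],[0,0,0.001,0,0.2],[0,0,0,0,0.2]]]' | grep -E "force:|pos"
python3 -m handwheel '[[[0,0,0.0007,0,0.2],[0,0,0,0,0.2]]]' | grep -E "force:|pos"
python3 -m handwheel '[[[0,0,0.0005,0,0.2],[0,0,0,0,0.2]]]' | grep -E "force:|pos"
```

```text
tool_pos: [0.6257, -0.2697, 0.0694]
force: [-0.8, 1.2, -2.2]
grasp_force: 25.0
tool_pos: [0.6257, -0.2698, 0.0688]
force: [0.3, 0.1, -1.0]
grasp_force: 25.0
tool_pos: [0.6258, -0.2697, 0.0687]
force: [0.3, -0.8, -0.2]
grasp_force: 25.0
```

```bash

python3 -m handwheel '[[[0,0,0.0005,0,0.2],[0,0,0,0,0.2]]]' | grep -E "force:|pos"
python3 -m handwheel '[[[0,0,0,0,0.45],[0,0,0,0,0.6],[0,0,0,0,0.7],[0,0,0,0,0.75],[0,0,0,0,0.75]]]' >/dev/null
python3 -m handwheel '[[[0,0,0,0,0.8],[0,0,-0.02,0,0.9],[0,0,-0.03,0,1],[0,0,-0.04,0,1],[0,0,-0.04,0,1]]]' >/dev/null
python3 -c "from h import *;to((.43,.30),.2)"
```

```text
tool_pos: [0.6258, -0.2698, 0.0686]
force: [-1.4, 1.6, 3.3]
grasp_force: 25.0
t 29.85 pos [ 0.6254 -0.2696  0.1988] gap 0.998 grip 0.0 F [ 0.4  0.3 -0.1] tilt [ 0.001 -0.    -1.   ] -> tool shift mm [383.  464.7  -0.7]
```

```bash

python3 -m handwheel '[[[0.0274,0.0332,0,0,1],[0.0274,0.0332,0,0,1],[0.0274,0.0332,0,0,1],[0.0274,0.0332,0,0,1],[0.0274,0.0332,0,0,1]]]' >/dev/null
python3 -m handwheel '[[[0.0274,0.0332,0,0,1],[0.0274,0.0332,0,0,1],[0.0274,0.0332,0,0,1],[0.0274,0.0332,0,0,1],[0.0274,0.0332,0,0,1]]]' >/dev/null
python3 -m handwheel '[[[0.0274,0.0332,0,0,1],[0.0274,0.0332,0,0,1],[0.0274,0.0332,0,0,1],[0.0274,0.0332,0,0,1],[0,0,0,0,1]]]' >/dev/null
python3 - <<'E'
from h import *
to((.43,.30),.2)
t=env.camera('top')[:,:,::-1];s=env.camera('side')[:,:,::-1]
cv2.imwrite('pics/top1.png',t);cv2.imwrite('pics/side1.png',s)
def crop(i,x,y,w=50,k=5): return cv2.resize(i[y-25:y+25,x-25:x+25],None,fx=k,fy=k,interpolation=2)
a=np.hstack([crop(t,293,204),crop(t,350,236),crop(t,427,171)])
b=np.hstack([crop(s,321,235),crop(s,381,195),crop(s,333,140)])
cv2.imwrite('pics/z1.png',np.vstack([a,b]))
E
```

```text
t 31.35 pos [0.4261 0.308  0.198 ] gap 0.999 grip 0.0 F [-0.6 -0.3  0.2] tilt [ 0.003  0.004 -1.   ] -> tool shift mm [-6.4 -6.2 -2.1]
```

View pics/z1.png

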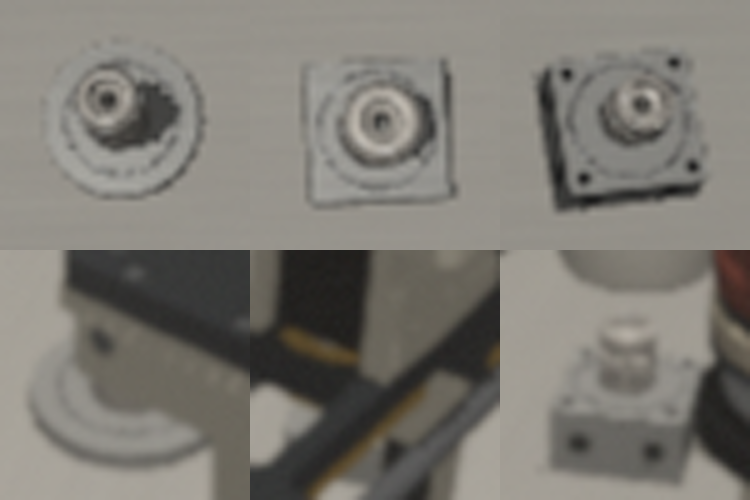

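All three stand upright. The bore centres in the crop are at (106,99), (380,122) and (641,104). I'll check their offsets from the block centres (scribed circles at (123,118), (378,129) and (628,121)).

```bash
python3 - <<'E'
from h import *
uv=lambda x,y,ox,oy:(ox+(x+.5)/5-.5,oy+(y+.5)/5-.5)
for n,b,c,o,z in [('tall',(106,99),(123.3,118.3),(268,179),.01),('mid',(130,122),(128,129),(325,211),.024),('short',(141,104),(128,121),(402,146),.04)]:
    A=onplane('top',*uv(*b,*o),.076);B=onplane('top',*uv(*c,*o),z);print(n,A.round(4),B.round(4),((A-B)*1000).round(1)[:2])
b=cv2.absdiff(cv2.imread('pics/top0.png'),cv2.imread('pics/top1.png')).max(2)
print('tin diff',b[138:168,220:250].max(),'hub diff',b[240:262,276:298].max())
E
```

```text
tall [0.5526 0.0865 0.076 ] [0.5548 0.0838 0.01  ] [-2.2  2.7]
mid [ 0.4581 -0.0635  0.076 ] [ 0.4594 -0.0655  0.024 ] [-1.3  2. ]
short [ 0.625 -0.267  0.076] [ 0.6259 -0.2696  0.04  ] [-0.9  2.6]
tin diff 18 hub diff 66
```

```bash
python3 - <<'E'
from h import *
for f in('top0','top1','side0','side1'):
    g=cv2.imread(f'pics/{f}.png').max(2)
    x0,y0,w,h=(272,236,30,30) if f[0]=='t' else (366,232,34,36)
    m=(g[y0:y0+h,x0:x0+w]<50).astype(np.uint8);n,l,st,c=cv2.connectedComponentsWithStats(m)
    print(f,[(int(st[i,4]),(c[i]+[x0,y0]).round(1).tolist()) for i in range(1,n) if st[i,4]>20],np.median(g[y0:y0+h,x0:x0+w]))
E
```

```text
top0 [(177, [286.9, 250.9])] 138.0
top1 [(179, [286.4, 251.1])] 76.0
side0 [(232, [382.1, 251.1])] 151.0
side1 [(97, [369.8, 237.5]), (317, [382.6, 247.6])] 90.0
```

The hub hasn't moved; its surroundings only changed because of the arm's shadow. The tin is unchanged too. Handing in.

```bash
python3 -c "from bench import env;print(env.hand_in())"
```

```text
the job is handed in; nothing more can be done
None
```

The job is handed in: the tall, mid and short tools stand upright on the low, mid and high blocks, each measured within about 3.5 mm of centre. The short tool went via the mat, and the tin and hub are where they were.

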